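# Slacken the hidden clamp ring of the sanding drum

## Robot

A 7-joint arm with a two-finger parallel gripper is mounted at the origin on the work surface. World frame = base frame: x ahead of the robot, y to its left, z up, the work surface at z = 0. Lengths are in mm, angles in rad, forces in N, time in s.
With the tool pointing down it reaches from about 400 to 875 mm from the base axis. Payload 4.4 kg.
Tool frame: the origin (TCP) lies midway between the tips of the shut fingers; the grasp point (between the pads) lies 19 mm behind it; z points along the fingers, y is the line along which they close (so a half turn about z gives the same grasp; the last joint's range is limited). The gripper opens to 85 mm and grips with 20 to 120 N. Pads are 22 mm wide; open, the fingers measure 114 mm over their backs; the gripper's body (76 mm by 85 mm) begins 54 mm behind the grasp point. The pads swing forward as they close: fully open they stand 13 mm farther back than shut.
Start: joints at [1.097, 0.628, 0.038, 1.517, -0.027, 0.996, -0.02], TCP at [257.812, -596.7, 231.313] pointing down, gripper open.
Joint ranges: [-3.06, 3.06], [-0.37, 2.12], [-1.25, 1.32], [0.18, 2.47], [-1.1, 4.24], [0.23, 1.98], [-2.94, 2.94]. Speed limits (rad/s): [2.57, 2.57, 3.14, 3.14, 3.14, 3.14, 3.14].

## Interface

Orientations are given as [roll, pitch, yaw] about the fixed x, y, z axes, in that order (R = Rz(yaw) Ry(pitch) Rx(roll)).
In Python, from cell import ctrl gives the robot as it stands.
- The arm moves only by the shell command python3 -m handwheel 'ROWS'. ROWS is JSON, a list of rows, each a list of 3 entries, a list of its own where there are three numbers: the turn, a rotation vector about the tool's x, y, z in degrees, then the shift along the tool's x, y, z in m, then the closure, from 0 (fully open) to 1 (shut). A call has 1 to 5 rows; each row shifts and turns the commanded pose from where the row before left it, along the tool's axes as they then stand; what a row does not reach is not made up. A row lasts 1/12 s, in which the tool goes at most 41.7 mm and 7.16 degrees, less where a joint would pass 70% of its speed; a pose out of reach is approached as far as the arm can. A call is refused whole if a number of a shift passes 0.0417 or a number of a turn 7.16, either way. A call with a gripper value outside its range is refused whole. The fingers move at their own pace and stop on an object; the grip force is fixed at half the most. Time passes only in rows, so rows that do not move let the fingers close. It gives the time, the measured TCP pose, the force, the opening and the grip force at its end, in the units of the state.
- ctrl.read_state(): the state, without advancing time (a new reading comes with each control period).
- ctrl.get_image(name): name is "scene" or "side" or "wrist"; returns a dict with "pixels" (480x640x3 uint8, red, green, blue), "fx", "fy", "cx", "cy" (pixels), "pose" (4x4, takes a point from camera to world coordinates); the wrist camera has in their place "T_tool_cam" (4x4, takes a point from camera to tool coordinates, whose origin is the TCP and whose axes are the flange's). Camera axes: x right, y up, looking along -z (the intrinsics and any distortion apply to the point x, -y, -z); pixel columns grow to the right and rows downward; lengths in mm; the calibration is good to about 2 mm. The wrist camera is an equidistant fisheye: a pixel r from the principal point sees the ray r / f radians off the axis. A picture is of the moment at which its call begins: read the wrist's pose just before it. There is no depth.
- ctrl.finish_job(): hands the job in; it is judged then, once.
The state is a dict: "clock": time; "qpos": joint angles; "qd": joint speeds; "tau": joint torques, N m; "eef_pos": TCP position; "tool_rot": TCP orientation; "force": force on the tool from outside, world axes, zero at the start; "torque": the same for the moment, N m; "width": finger opening in mm; "gripper_force": force on a finger pad.
Only numpy, scipy, OpenCV 4.12 (cv2) and the standard library are available. Lean on these libraries where they do the work, as an engineer would, in place of code of your own. Each camera call takes 0.05 s, during which the arm holds its last target. There are 200 camera calls.

## Task

The worn sleeve on the sanding drum under the yellow hood has to come off, so slacken the drum's clamp ring: take the red-handled peg key from its wooden block, put its pin down through the black brush seal of the curved slot in the hood, and feel over the hidden ring with the tip until it drops into a peg hole. Turn the ring about 30 degrees whichever way gives; the thread may be left- or right-hand, so try it and do not force it. Then stand the key back in the middle hole of its block, and leave the spare drum and everything else as they are.

Things in the scene. Friction and masses are not known exactly. Their poses are not given: they have to be found in the camera images.
- hood_centre (a point): on the drum's axis at the upper face of the fixed yellow hood (172 x 172 mm, top sheet 4 mm thick, 134 mm above the bench); z up, -x to the hood's open front. The slot is a half-circle about this point, middle radius 32 mm, from +y through -x to -y (90 degrees either side of -x), 18 mm wide, closed by soft black brush lips that offer no resistance.
- ring_face (a point): on the drum's axis at the flat face of the steel clamp ring (92 mm diameter) under the hood, 16 mm below hood_centre and parallel to it. The ring has four peg holes 90 degrees apart at a radius of 32 mm, 15 mm across, 16 mm deep. Their angle is unknown and they cannot be seen; at least one lies within 45 degrees of the middle (-x) of the slot.
- ring_1 (a joint): rotation of drum_1's clamp ring, rad, positive counter-clockwise from above; 0 as found (tight). Solid in the tightening direction; the other way it turns up to 0.85 rad against friction of about 0.15 N m (5 N at the peg holes) and stays where left. One of the two rings has a right-hand, the other a left-hand thread; which is not known.
- ring_2 (a joint): rotation of drum_2's clamp ring, rad, positive counter-clockwise from above; 0 as found (tight). Solid in the tightening direction; the other way it turns up to 0.85 rad against friction of about 0.15 N m (5 N at the peg holes) and stays where left. One of the two rings has a right-hand, the other a left-hand thread; which is not known.
- drum_1: sanding drum, 100 mm diameter, 118 mm high to the face of the clamp ring on top. Origin: centre of its underside, on its axis. Of drum_1 and drum_2 one is mounted under the hood (axis through hood_centre), the other is a spare that stands on the bench; which is which changes. Both are held fast; only the clamp ring turns. Its yaw does not tell where the peg holes are.
- drum_2: sanding drum, 100 mm diameter, 118 mm high to the face of the clamp ring on top. Origin: centre of its underside, on its axis. Of drum_1 and drum_2 one is mounted under the hood (axis through hood_centre), the other is a spare that stands on the bench; which is which changes. Both are held fast; only the clamp ring turns. Its yaw does not tell where the peg holes are.
- key_handle (a point): centre of the red handle of the peg key: square, 28 x 28 mm, 60 mm high (faces square to this point's x and y), z up along the key. Below it a round brass collar 25 mm wide, 4 mm high, then a round steel pin, 9 mm diameter, 42 mm long, with a rounded end. About 0.16 kg; starts upright in its block, the collar resting on the block's top.
- key_tip (a point): rounded end of the key's pin, on its axis (76 mm below key_handle).
- key: the peg key; origin at the end of its pin, z along the key towards the handle.
- bore (a point): centre of the mouth of the middle hole of the key's wooden block (160 x 55 x 60 mm, fixed, long side along x), at the block's top 60 mm above the bench; z up. The hole is 14 mm in diameter and 54 mm deep. Four steel drill shanks stand 8 mm out of the top, 64 mm to either side along x.
- sleeve: new brown abrasive sleeve, a tube 109 mm in diameter and 70 mm high, stood on the bench; origin at its underside. Bystander: leave where it is.
- jar: glass jar with green lid, 60 mm diameter, 75 mm high; origin at its underside. Bystander: leave where it is.
- offcut_1: cork offcut, 6 mm thick, about 95 x 50 mm; origin at its underside. Bystander: leave where it is.
- offcut_2: green offcut, 6 mm thick, about 95 x 50 mm; origin at its underside. Bystander: leave where it is.
- basket: grey plastic basket 150 x 110 x 55 mm with a marker and a screwdriver in it (fixed); origin at its underside. Bystander: leave where it is.
- driver: yellow-handled screwdriver, 125 mm long, lying in the basket; origin under its middle. Bystander: leave where it is.
- marker: blue marker, 16 mm thick, 110 mm long, lying in the basket; origin under its middle. Bystander: leave where it is.

How it is judged:
By the outcome, as a careful person would: the job done as asked, in the order asked, and still so for the second after the job is handed in, with the robot touching nothing.
It also fails if it takes over 72 s, if anything falls off the work surface, if the arm or the gripper's body presses on something with over 40 N, if the wrist force passes 120 N, or if a joint passes its speed limit or range.

## Working session

There is one attempt and no reset: what is moved stays moved. The work goes in short steps, Python scripts to look and compute and a shell command to move; the robot and the scene stay as the last step left them, time stands still between calls to the robot, and variables do not carry over. Pictures are saved under pics/ and viewed, at most 10 in all, crops included, and the job is handed in when it is done.

```bash
mkdir -p pics; ls; cat > h.py <<'E'
import numpy as np, cv2
from cell import ctrl
def save(n,f):
    im=ctrl.get_image(n); cv2.imwrite(f,im["pixels"][:,:,::-1]); np.save(f[:-4]+'.npy',im,allow_pickle=True); return im
def ray(im,u,v):
    P=np.array(im["pose"]); d=np.array([(u-im["cx"])/im["fx"],-(v-im["cy"])/im["fy"],-1.]); d=P[:3,:3]@d
    return P[:3,3],d/np.linalg.norm(d)
def onz(im,u,v,z):
    o,d=ray(im,u,v); return o+d*(z-o[2])/d[2]
def proj(im,p):
    P=np.array(im["pose"]); c=P[:3,:3].T@(np.array(p)-P[:3,3]); return im["cx"]+im["fx"]*c[0]/-c[2], im["cy"]-im["fy"]*c[1]/-c[2]
E
python3 - <<'E'
from h import *
s=ctrl.read_state(); print(s)
for n in("scene","side"):
    im=save(n,f"pics/{n}0.png"); print({k:v for k,v in im.items() if k!="pixels"})
E
```

```text
pics
{'clock': 0.0, 'qpos': array([ 1.09717601,  0.629341  ,  0.03843917,  1.51838226, -0.02702243,
        0.99632327, -0.02000469]), 'qd': array([-0.00012323, -0.00054649, -0.00120757,  0.00175739,  0.00071585,
       -0.0001778 ,  0.00183517]), 'tau': array([-1.04513001e-03, -5.63409984e+01,  1.22523744e+00, -1.93453288e+01,
        1.07661783e-02,  1.04225779e-02, -1.66545271e-05]), 'eef_pos': array([ 257.57519337, -596.08828699,  230.38781331]), 'tool_rot': array([-3.13965647e+00,  5.38154994e-06,  4.07805356e-01]), 'force': array([-1.06053347,  1.00580054, -0.39480562]), 'torque': array([ 0.02793431, -0.03792287,  0.02018386]), 'gripper_force': 0.0, 'width': 85.41383692770663}
{'fx': 561.0438900054737, 'fy': 561.0438900054737, 'cx': 317.1051188989632, 'cy': 234.1793716687665, 'pose': array([[-3.96370059e-01, -5.61694367e-01,  7.26216369e-01,
         1.49036125e+03],
       [ 9.17977233e-01, -2.30028904e-01,  3.23116856e-01,
         4.30961150e+02],
       [-1.44421626e-02,  7.94723940e-01,  6.06799211e-01,
         8.86607991e+02],
       [ 0.00000000e+00,  0.00000000e+00,  0.00000000e+00,
         1.00000000e+00]])}
{'fx': 564.8687105419069, 'fy': 564.8687105419069, 'cx': 318.6617276950468, 'cy': 238.61051260371005, 'pose': array([[ 7.76141096e-01,  3.97032425e-01, -4.89867586e-01,
        -1.79077087e+02],
       [-6.30469748e-01,  5.01719619e-01, -5.92271324e-01,
        -8.26511587e+02],
       [ 1.06252587e-02,  7.68532808e-01,  6.39722148e-01,
         1.01836867e+03],
       [ 0.00000000e+00,  0.00000000e+00,  0.00000000e+00,
         1.00000000e+00]])}
```

View pics/scene0.png

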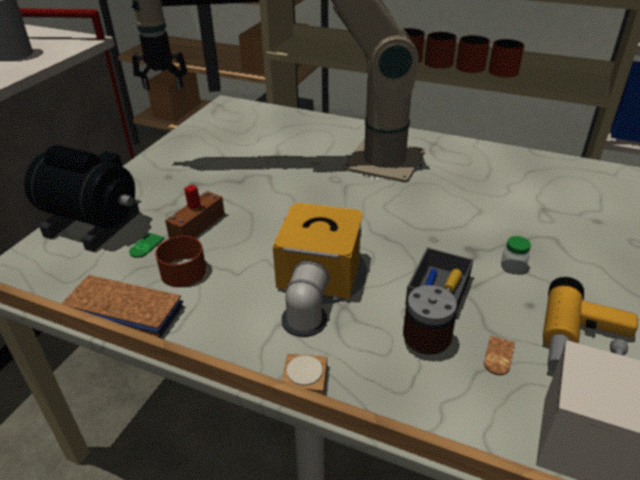

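View pics/side0.png

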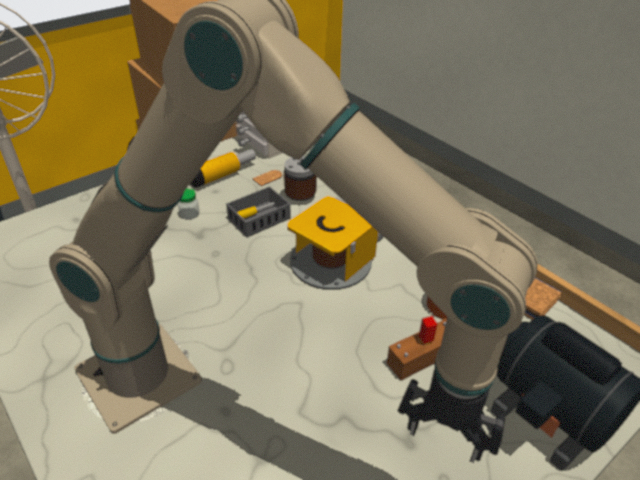

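The scene view shows the key's red handle at about (192,197) on its block, the slot at (320,224) on the hood, and the spare drum at (430,320). In the side view the key is at (428,330) and the slot at (330,222). Next I'll measure both from masks.

```bash
cat > m.py <<'E'
from h import *
from scipy.optimize import least_squares
def tri(a,b):
    A=np.zeros((3,3));y=np.zeros(3)
    for o,d in(a,b):
        M=np.eye(3)-np.outer(d,d);A+=M;y+=M@o
    p=np.linalg.solve(A,y); return p,[np.linalg.norm((np.eye(3)-np.outer(d,d))@(p-o)) for o,d in(a,b)]
ims={n:np.load(f"pics/{n}0.npy",allow_pickle=True).item() for n in("scene","side")}
win={"scene":((170,170,220,215),(295,210,345,240)),"side":((410,308,445,350),(310,208,350,238))}
R=[];C=[]
for n,im in ims.items():
    hsv=cv2.cvtColor(im["pixels"],cv2.COLOR_RGB2HSV); px=im["pixels"].astype(int)
    a,b,c,d=win[n][0]; m=((px[...,0]>110)&(px[...,1]<50)&(px[...,2]<60))
    v,u=np.nonzero(m[b:d,a:c]); u+=a;v+=b; print(n,"red",len(u),u.min(),u.max(),v.min(),v.max(),u.mean(),v.mean()); R.append(ray(im,u.mean(),v.mean()))
    a,b,c,d=win[n][1]; m=(hsv[...,2]<70); v,u=np.nonzero(m[b:d,a:c]); u+=a;v+=b
    P=np.array([onz(im,x,y,134)[:2] for x,y in zip(u,v)]); ce=P.mean(0)
    f=least_squares(lambda q:np.hypot(*(P-q).T)-32,ce+[15,0]); g=least_squares(lambda q:np.hypot(*(P-q).T)-32,ce-[15,0])
    f=min(f,g,key=lambda r:r.cost); ax=ce-f.x; print(" slot",len(u),"cen",ce,"centre",f.x,"r",np.hypot(*ax),"dir of -x deg",np.degrees(np.arctan2(ax[1],ax[0])),"rms",np.sqrt(2*f.cost/len(u)))
    C.append(ray(im,u.mean(),v.mean()))
print("handle",tri(*R)); print("slot centroid tri",tri(*C))
E
python3 m.py
```

```text
scene red 41 185 195 185 190 190.2439024390244 187.7560975609756
 slot 158 cen [545.78942458  22.6139501 ] centre [563.39847928  24.48107454] r 17.70776555810887 dir of -x deg -173.9474251943885 rms 3.616981483727853
side red 174 423 436 317 342 430.0977011494253 326.367816091954
 slot 77 cen [544.92603658  22.11967555] centre [566.06315878  22.77121707] r 21.147161547700986 dir of -x deg -178.2344444842463 rms 2.3774300897699887
handle (array([ 512.44990439, -359.43978725,  115.58548625]), [np.float64(2.6504945606201757), np.float64(2.650494560620252)])
slot centroid tri (array([545.29349305,  22.43709708, 133.52444585]), [np.float64(0.03916833887967366), np.float64(0.039168338879767256)])
```

```bash
python3 -m handwheel '[[[0,0,0],[0.01,0,-0.03],0],[[0,0,0],[0.02,-0.006,-0.03],0],[[0,0,0],[0.031,-0.012,-0.03],0],[[0,0,0],[0.031,-0.012,-0.01],0],[[0,0,0],[0.031,-0.012,0],0]]'; python3 -m handwheel '[[[0,0,0],[0.031,-0.012,0],0],[[0,0,0],[0.031,-0.012,0],0],[[0,0,0],[0.031,-0.012,0],0],[[0,0,0],[0.031,-0.012,0],0],[[0,0,0],[0.02,-0.012,0],0]]'; python3 -m handwheel '[[[0,0,0],[0.02,-0.012,0],0],[[0,0,0],[0.01,0,0],0],[[0,0,0],[0,0,0],0]]'
python3 - <<'E'
from h import *
s=ctrl.read_state(); print(s["eef_pos"],s["tool_rot"],s["clock"])
im=save("wrist","pics/w1.png"); print({k:v for k,v in im.items() if k!="pixels"})
np.save("pics/w1s.npy",s,allow_pickle=True)
sc=np.load("pics/scene0.npy",allow_pickle=True).item()
for u,v,z in[(168,215,60),(208,195,60),(222,202,60),(190,232,0),(80,190,100)]: print(u,v,onz(sc,u,v,z))
E
```

```text
clock: 0.52
eef_pos: [353.9, -511.5, 332.4]
tool_rot: [3.136, -0.001, 0.407]
force: [-0.3, -0.7, -0.6]
width: 85.9
gripper_force: 0.0
clock: 0.93
eef_pos: [463.7, -395.6, 328.7]
tool_rot: [-3.14, -0.002, 0.411]
force: [0.1, 0.2, -1.4]
width: 85.4
gripper_force: 0.0
clock: 1.18
eef_pos: [486.0, -373.8, 328.9]
tool_rot: [-3.141, -0.001, 0.413]
force: [0.4, -0.3, -0.2]
width: 85.3
gripper_force: 0.0
[ 485.99476767 -373.76309972  328.87800089] [-3.14092438e+00 -1.35873383e-03  4.12548225e-01] 1.1833
{'fx': 371.64829954431775, 'fy': 371.64829954431775, 'cx': 318.5648639961377, 'cy': 247.12561122505068, 'T_tool_cam': array([[ 3.08465416e-04,  9.56289999e-01,  2.92419805e-01,
         7.53999885e+01],
       [ 9.99999536e-01, -2.82480460e-05, -9.62492774e-04,
         8.12792658e-01],
       [-9.12161926e-04,  2.92419966e-01, -9.56289565e-01,
        -1.42490785e+02],
       [ 0.00000000e+00,  0.00000000e+00,  0.00000000e+00,
         1.00000000e+00]])}
168 215 [ 571.46731546 -394.42979558   60.        ]
208 195 [ 452.96598761 -349.2371119    60.        ]
222 202 [ 467.77955673 -296.75647155   60.        ]
190 232 [ 547.40637873 -354.55748017    0.        ]
80 190 [ 609.00031582 -634.94314288  100.        ]
```

View pics/w1.png

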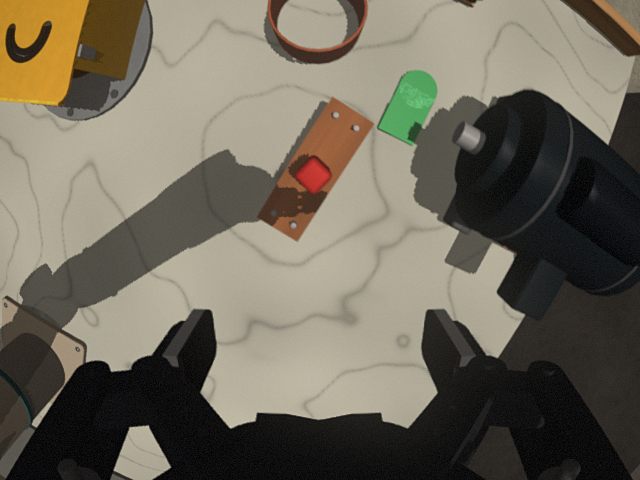

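The wrist view shows the handle top at (315,173), turned relative to the block, whose corners are at (332,97), (374,124), (299,241) and (258,215). The drill shanks are at (336,115), (354,127), (274,213) and (293,225).

```bash
cat >> h.py <<'E'
from scipy.spatial.transform import Rotation as Ro
def wray(im,s,u,v):
    x,y=u-im["cx"],v-im["cy"]; r=np.hypot(x,y); t=r/im["fx"]; k=np.sin(t)/r if r else 0
    d=np.array([x*k,-y*k,-np.cos(t)]); T=np.array(im["T_tool_cam"]); R=Ro.from_euler("xyz",s["tool_rot"]).as_matrix()
    return s["eef_pos"]+R@T[:3,3], R@(T[:3,:3]@d)
def wonz(im,s,u,v,z):
    o,d=wray(im,s,u,v); return o+d*(z-o[2])/d[2]
def tool(s,d): return Ro.from_euler("xyz",s["tool_rot"]).as_matrix().T@np.array(d)
E
python3 - <<'E'
from h import *
im=np.load("pics/w1.npy",allow_pickle=True).item(); s=np.load("pics/w1s.npy",allow_pickle=True).item()
c=np.array([wonz(im,s,*p,60)[:2] for p in[(332,97),(374,124),(299,241),(258,215)]])
print(c,c.mean(0),np.linalg.norm(np.roll(c,-1,0)-c,axis=1)); a=c[0]-c[3]; print("block yaw",np.degrees(np.arctan2(a[1],a[0])))
d=np.array([wonz(im,s,*p,68)[:2] for p in[(336,115),(354,127),(293,225),(274,213)]]); print("drill mean",d.mean(0))
px=im["pixels"].astype(int); m=((px[...,0]>150)&(px[...,1]<60)&(px[...,2]<70)).astype(np.uint8); m[:140]=0;m[210:]=0;m[:,:280]=0;m[:,350:]=0
v,u=np.nonzero(m); print(len(u),px[173,315],px[188,312])
for th in(150,200,215,225):
    mm=(m>0)&(px[...,0]>th); v,u=np.nonzero(mm)
    if len(u)<20: continue
    P=np.array([wonz(im,s,x,y,124)[:2] for x,y in zip(u,v)],np.float32); print(th,cv2.minAreaRect(P))
cv2.imwrite("pics/c1.png",cv2.resize(im["pixels"][140:210,270:360,::-1],None,fx=6,fy=6,interpolation=cv2.INTER_NEAREST))
E
```

```text
[[ 602.27808002 -339.85514354]
 [ 594.11357256 -393.83041132]
 [ 438.31901119 -371.15289952]
 [ 447.97399721 -316.15329633]] [ 520.67116524 -355.24793768] [ 54.58927288 157.43638364  55.84062236 156.11382877]
block yaw -8.732652745601833
drill mean [ 520.14520005 -354.02574628]
555 [195  56  49] [184  52  47]
150 ((520.6213989257812, -354.24383544921875), (23.226966857910156, 24.118417739868164), 69.0218505859375)
```

View pics/c1.png

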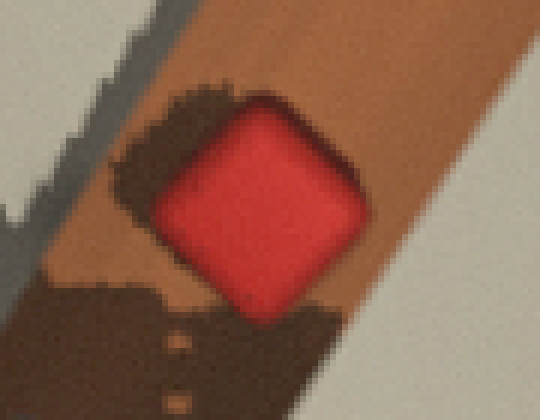

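```bash
python3 -m handwheel '[[[0,0,0],[0.02,-0.002,0],0],[[0,0,0],[0.0196,-0.002,0],0],[[0,0,-6.5],[0,0,0],0],[[0,0,-6.5],[0,0,0.02],0],[[0,0,-6.5],[0,0,0.03],0]]'; python3 -m handwheel '[[[0,0,-6.5],[0,0,0.03],0],[[0,0,-6.5],[0,0,0.03],0],[[0,0,-6.5],[0,0,0.02],0],[[0,0,-6.2],[0,0,0.01],0],[[0,0,0],[0,0,0],0]]'
python3 - <<'E'
from h import *
s=ctrl.read_state(); print(s["eef_pos"],s["tool_rot"],s["clock"])
im=save("wrist","pics/w2.png")
px=im["pixels"].astype(int); m=((px[...,0]>150)&(px[...,1]<75)&(px[...,2]<75)); n,l,st,ce=cv2.connectedComponentsWithStats(m.astype(np.uint8)); k=1+np.argmax(st[1:,4]); print(st[k],ce[k])
v,u=np.nonzero(l==k); P=np.array([wonz(im,s,x,y,124)[:2] for x,y in zip(u,v)],np.float32); r=cv2.minAreaRect(P); print(r)
print("to go tool mm",tool(s,[r[0][0]-s["eef_pos"][0],r[0][1]-s["eef_pos"][1],78-s["eef_pos"][2]]))
print("bore", tool(s,[520.4-s["eef_pos"][0],-354.6-s["eef_pos"][1],0]))
E
```

```text
clock: 1.65
eef_pos: [518.8, -360.3, 281.5]
tool_rot: [3.134, 0.0, 0.751]
force: [0.2, -0.0, -2.1]
width: 85.3
gripper_force: 0.0
clock: 2.07
eef_pos: [514.6, -358.5, 185.9]
tool_rot: [-3.135, 0.0, 1.196]
force: [-0.3, -0.2, -0.2]
width: 85.6
gripper_force: 0.0
[ 514.63365374 -358.47809311  185.93291977] [-3.13528240e+00  2.53555389e-04  1.19560855e+00] 2.0667
[308 260  38  15 347] [329.9740634  268.49567723]
((519.7176513671875, -360.7809143066406), (8.742940902709961, 21.76036262512207), 68.61544799804688)
to go tool mm [ -0.25225031   6.2551804  107.89566384]
bore [ 5.72138996  3.94402821 -0.02633887]
```

View pics/w2.png

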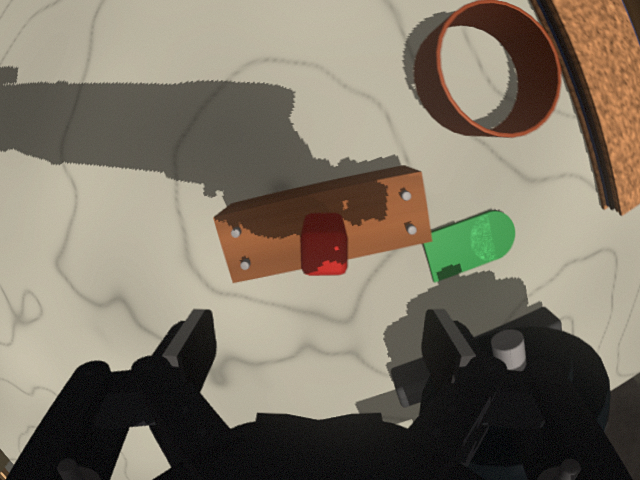

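The view shows the handle lined up with the gripper, with its lit and shadowed top face at about (301–348, 242–275). I'll refine the offset from its edges.

```bash
python3 - <<'E'
from h import *
im=np.load("pics/w2.npy",allow_pickle=True).item(); s=ctrl.read_state(); print(s["eef_pos"],s["clock"])
px=im["pixels"].astype(int); m=((px[...,0]>70)&(px[...,1]<0.35*px[...,0])&(px[...,2]<0.4*px[...,0])); n,l,st,ce=cv2.connectedComponentsWithStats(m.astype(np.uint8)); k=1+np.argmax(st[1:,4]); x,y,w,h,_=st[k]; print(st[k])
e=s["eef_pos"]
for p in[(x,y+h-4),(x+w,y+h-4),(x+w/2,y+h)]: print(tool(s,wonz(im,s,*p,124)-e))
E
```

```text
[ 515.89259804 -358.66866768  187.73567041] 2.1167
[ 301  214   46   61 1776]
[-3.45319909 -9.09956203 63.76844603]
[-3.4333035  18.21119295 63.67702881]
[-5.97210655  4.55912562 63.72415676]
```

```bash
python3 -m handwheel '[[[0,0,0],[0.0065,0.004,0.02],0],[[0,0,0],[0,0,0.03],0],[[0,0,0],[0,0,0.03],0],[[0,0,0],[0,0,0.02],0],[[0,0,0],[0,0,0.01],0]]'; python3 -m handwheel '[[[0,0,0],[0,0,0],0],[[0,0,0],[0,0,0],1],[[0,0,0],[0,0,0],1],[[0,0,0],[0,0,0],1],[[0,0,0],[0,0,0],1]]';  python3 -m handwheel '[[[0,0,0],[0,0,0],1],[[0,0,0],[0,0,0],1],[[0,0,0],[0,0,0],1],[[0,0,0],[0,0,0],1],[[0,0,0],[0,0,0],1]]'
```

```text
clock: 2.53
eef_pos: [522.9, -353.1, 77.7]
tool_rot: [-3.139, 0.001, 1.192]
force: [-0.5, -0.0, 0.2]
width: 85.4
gripper_force: 0.0
clock: 2.95
eef_pos: [525.3, -352.6, 80.8]
tool_rot: [3.139, 0.001, 1.196]
force: [0.2, -0.3, 0.7]
width: 38.8
gripper_force: 0.7
clock: 3.37
eef_pos: [523.8, -351.9, 80.3]
tool_rot: [-3.141, 0.0, 1.196]
force: [-1.8, 1.6, 6.3]
width: 27.2
gripper_force: 59.7
```

```bash
python3 -m handwheel '[[[0,0,0],[0,0,-0.008],1],[[0,0,0],[0,0,-0.015],1],[[0,0,0],[0,0,-0.02],1],[[0,0,0],[0,0,-0.03],1],[[0,0,0],[0,0,-0.03],1]]'; python3 -m handwheel '[[[0,0,0],[0,0,-0.03],1],[[0,0,0],[0,0,-0.03],1],[[0,0,0],[0,0,-0.02],1],[[0,0,0],[0,0,0],1],[[0,0,0],[0,0,0],1]]'
python3 - <<'E'
from h import *
s=ctrl.read_state(); print(s["eef_pos"],s["tool_rot"],s["force"],s["clock"])
im=save("wrist","pics/w3.png"); e=s["eef_pos"]
C=[545.3,22.4]; print("to centroid tool",tool(s,[C[0]-e[0],C[1]-e[1],0]))
px=im["pixels"].astype(int)
for z in(45,75): print(z,wray(im,s,320,300)[0]-e)
E
```

```text
clock: 3.78
eef_pos: [524.1, -351.5, 183.1]
tool_rot: [-3.14, -0.0, 1.197]
force: [0.6, 0.1, -1.0]
width: 27.3
gripper_force: 59.0
clock: 4.2
eef_pos: [525.1, -352.2, 263.7]
tool_rot: [3.138, 0.001, 1.197]
force: [0.2, 0.6, -2.7]
width: 27.2
gripper_force: 59.0
[ 525.06080887 -352.18459402  263.74918085] [3.13841024e+00 5.63867312e-04 1.19661864e+00] [ 0.15419522  0.64782625 -2.74122962] 4.2
to centroid tool [ 356.06403801 -118.07333053   -0.57653372]
45 [ 27.98472686  69.205316   142.44869297]
75 [ 27.98472686  69.205316   142.44869297]
```

View pics/w3.png

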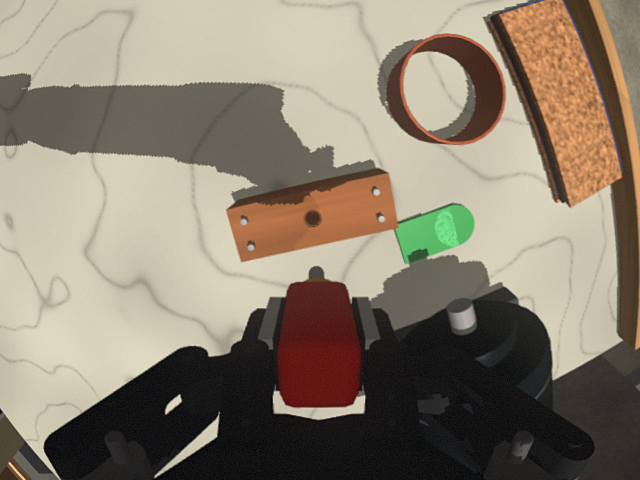

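The key is held by the handle, with its pin tip at about (316,267), and the bore is visible at (313,217). I'll work out the tip offset, the tilt and the bore.

```bash
python3 - <<'E'
from h import *
im=np.load("pics/w3.npy",allow_pickle=True).item(); s=ctrl.read_state(); T=np.array(im["T_tool_cam"])
def tz(u,v,z):
    s0=dict(eef_pos=np.zeros(3),tool_rot=[0,0,0]); return wonz(im,s0,u,v,z).round(1)
print("tip",tz(316,267,60),tz(316,271,58)); print("handle +x top edge",tz(278,343,-44),tz(360,343,-44),"-x top edge",tz(278,405,-44)); print("+x bottom edge",tz(292,283,16),tz(345,283,16))
e=s["eef_pos"]; print(e)
for p,z in [((313,218),60)]: print("bore",wonz(im,s,*p,z))
d=np.array([wonz(im,s,*p,68) for p in[(244,222),(251,247),(376,192),(381,218)]]); print("drills",d.mean(0)); a=d[2]+d[3]-d[0]-d[1]; print(np.linalg.norm(a)/2, np.degrees(np.arctan2(a[1],a[0])))
px=im["pixels"]; print(px[262:285:2,316].tolist())
E
```

```text
tip [ 0.5 -0.2 60. ] [-1.3 -0.2 58. ]
handle +x top edge [ 13.3 -11.3 -44. ] [ 13.3  14.1 -44. ] -x top edge [-12.5 -12.7 -44. ]
+x bottom edge [  8.7 -11.   16. ] [ 8.7 13.5 16. ]
[ 524.10939182 -351.69516131  262.0526427 ]
bore [ 519.66419879 -352.20682721   60.        ]
drills [ 519.11411381 -351.83879416   68.        ]
126.2738094345416 -8.459225252126982
[[209, 202, 180], [210, 204, 181], [109, 104, 95], [75, 69, 66], [76, 71, 65], [73, 68, 65], [76, 71, 65], [72, 67, 65], [93, 72, 44], [93, 70, 41], [86, 38, 35], [84, 35, 31]]
```

```bash
python3 -m handwheel '[[[0,0,0],[0.015,-0.006,0],1],[[0,0,0],[0.03,-0.012,0],1],[[0,0,0],[0.033,-0.014,0],1],[[0,0,0],[0.033,-0.014,0],1],[[0,0,0],[0.033,-0.014,0],1]]'; python3 -m handwheel '[[[0,0,0],[0.033,-0.014,0],1],[[0,0,0],[0.033,-0.014,0],1],[[0,0,0],[0.03,-0.014,0],1],[[0,0,0],[0.02,-0.01,0],1],[[0,0,0],[0.01,-0.006,0],1]]';python3 -m handwheel '[[[0,0,0],[0,0,0],1],[[0,0,0],[0,0,0],1]]'
cat > slot.py <<'E'
from h import *; import sys
from scipy.optimize import least_squares
s=ctrl.read_state(); im=save("wrist",f"pics/{sys.argv[1]}.png"); e=s["eef_pos"]; print(e,s["tool_rot"],s["clock"])
hsv=cv2.cvtColor(im["pixels"],cv2.COLOR_RGB2HSV); y=((hsv[...,0]>15)&(hsv[...,0]<32)&(hsv[...,1]>130)&(hsv[...,2]>90)).astype(np.uint8)
n,l,st,ce=cv2.connectedComponentsWithStats(y); k=1+np.argmax(st[1:,4]); print("yellow",st[k]); y=(l==k).astype(np.uint8)
cs,hi=cv2.findContours(y,cv2.RETR_CCOMP,cv2.CHAIN_APPROX_NONE)
h=max([c for c,q in zip(cs,hi[0]) if q[3]>=0],key=cv2.contourArea); print("hole",cv2.boundingRect(h),cv2.contourArea(h))
m=np.zeros_like(y); cv2.drawContours(m,[h],-1,1,-1); v,u=np.nonzero(m&(1-y)); P=np.array([wonz(im,s,a,b,134)[:2] for a,b in zip(u,v)]); ce=P.mean(0)
f=min([least_squares(lambda q:np.hypot(*(P-q).T)-32,ce+o) for o in([15,0],[-15,0])],key=lambda r:r.cost); a=ce-f.x
r=np.hypot(*(P-f.x).T); print("slot cen",ce,"centre",f.x,"off",np.hypot(*a),"dir",np.degrees(np.arctan2(a[1],a[0])),"r",np.percentile(r,[2,98]))
E
python3 slot.py w4
```

```text
clock: 4.67
eef_pos: [519.7, -194.1, 260.2]
tool_rot: [-3.138, -0.0, 1.196]
force: [0.3, -0.1, -1.5]
width: 27.5
gripper_force: 59.1
clock: 5.08
eef_pos: [512.0, -53.3, 260.8]
tool_rot: [-3.138, -0.001, 1.202]
force: [-0.5, -0.4, -0.8]
width: 27.2
gripper_force: 59.0
clock: 5.25
eef_pos: [512.9, -58.4, 261.4]
tool_rot: [-3.14, 0.001, 1.197]
force: [0.5, -0.9, -1.3]
width: 27.5
gripper_force: 59.0
[512.85596253 -58.44744687 261.44088323] [-3.14046966e+00  1.44850683e-03  1.19678791e+00] 5.25
yellow [  193     0   301   257 46223]
hole (289, 61, 93, 105) 3798.5
slot cen [548.69574838  18.53346238] centre [565.74382786  21.66792208] off 17.333835456880518 dir -169.5819510257106 r [23.42403881 39.51264242]
```

View pics/w4.png

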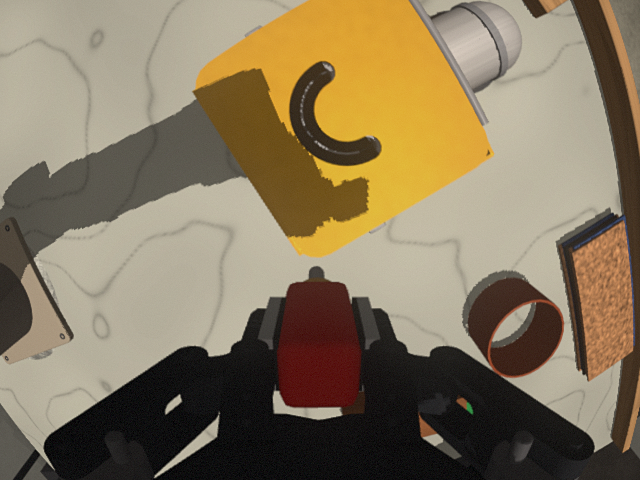

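The slot's ends are at about (325,70) and (374,148); the hood's corners are at (195,90), (308,256) and (490,155). I'll get the hood yaw and centre from these.

```bash
python3 - <<'E'
from h import *
im=np.load("pics/w4.npy",allow_pickle=True).item(); s=dict(eef_pos=np.array([512.86,-58.45,261.4]),tool_rot=[-3.1405,.0014,1.1968])
A,B,D=[wonz(im,s,*p,134)[:2] for p in[(195,90),(308,256),(490,155)]]
print(A,B,D,np.linalg.norm(A-B),np.linalg.norm(D-B)); 
for v in(A-B,D-B): print(np.degrees(np.arctan2(v[1],v[0])))
print("centre from corners",(A+D)/2)
p,q=[wonz(im,s,*p,134)[:2] for p in[(325,72),(370,148)]]; v=p-q; print("ends",p,q,"mid",(p+q)/2,np.linalg.norm(v),np.degrees(np.arctan2(v[1],v[0])))
e=ctrl.read_state()["eef_pos"]; print(e)
E
```

```text
[470.43701919  79.25923314] [500.82798115 -70.29698186] [661.39891177 -45.63113803] 152.61281732721994 162.45438625375957
101.48653728101542
8.733133371681824
centre from corners [565.91796548  16.81404756]
ends [562.69742432  52.81617862] [572.87079059 -10.45901378] mid [567.78410745  21.17858242] 64.08780971733076 99.13382987956719
[513.04436504 -59.57042186 261.59100078]
```

```bash
python3 -m handwheel '[[[0,0,0],[0.01,0.003,0.01],1],[[0,0,0],[0.015,0.004,0.02],1],[[0,0,0],[0.01,0.004,0.015],1],[[0,0,0],[0,0,0],1],[[0,0,0],[0,0,0],1]]'
python3 slot.py w5
```

```text
clock: 5.72
eef_pos: [536.0, -29.6, 216.0]
tool_rot: [-3.139, 0.001, 1.196]
force: [-0.1, -0.1, -1.1]
width: 27.6
gripper_force: 59.0
[535.97925857 -29.64679166 215.95857319] [-3.13921960e+00  1.16295270e-03  1.19598573e+00] 5.7167
yellow [  155     0   350   306 63039]
hole (264, 102, 111, 127) 5548.5
slot cen [548.62554496  19.54657807] centre [565.7099963   21.93836941] off 17.25106209574558 dir -172.03049435537687 r [22.90463449 40.00968755]
```

View pics/w5.png

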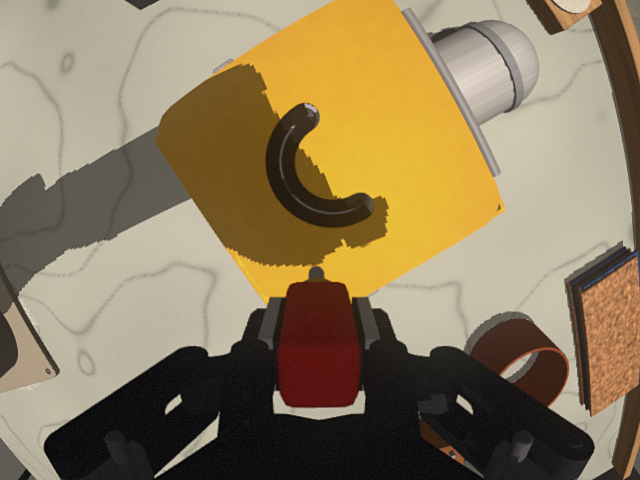

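The slot's ends are at (308,111) and (368,203) and its fitted radii of 23–40 mm agree, so the hood centre is about (566,22). I'll lower the pin near the −y end of the ±45° window.

```bash
python3 -m handwheel '[[[0,0,0],[0.015,0.001,0],1],[[0,0,0],[0.0143,0.001,0],1],[[0,0,0],[0,0,0.01],1],[[0,0,0],[0,0,0.01],1],[[0,0,0],[0,0,0.006],1]]'; python3 -m handwheel '[[[0,0,0],[0,0,0],1],[[0,0,0],[0,0,0.003],1],[[0,0,0],[0,0,0.003],1],[[0,0,0],[0,0,0],1]]'
```

```text
clock: 6.18
eef_pos: [547.8, -3.2, 189.8]
tool_rot: [-3.14, 0.002, 1.196]
force: [-0.6, -0.1, -1.3]
width: 27.6
gripper_force: 59.0
clock: 6.52
eef_pos: [548.6, -2.8, 184.7]
tool_rot: [-3.141, 0.0, 1.196]
force: [-0.4, 0.6, -1.8]
width: 27.2
gripper_force: 59.0
```

```bash
python3 -m handwheel '[[[0,0,0],[0,0,0.002],1],[[0,0,0],[0,0,0],1]]'; python3 -m handwheel '[[[0,0,0],[0,0,0.0015],1],[[0,0,0],[0,0,0],1]]'; python3 -m handwheel '[[[0,0,0],[0,0,0.001],1],[[0,0,0],[0,0,0],1]]'
```

```text
clock: 6.68
eef_pos: [548.9, -2.5, 183.1]
tool_rot: [-3.142, 0.0, 1.196]
force: [0.7, 0.5, -1.5]
width: 27.4
gripper_force: 59.0
clock: 6.85
eef_pos: [548.9, -2.4, 181.7]
tool_rot: [-3.142, 0.0, 1.197]
force: [-0.6, 0.0, -0.5]
width: 27.5
gripper_force: 59.0
clock: 7.02
eef_pos: [548.9, -2.4, 180.7]
tool_rot: [-3.142, 0.0, 1.197]
force: [-1.5, 0.5, -0.8]
width: 27.4
gripper_force: 59.0
```

```bash
python3 -m handwheel '[[[0,0,0],[0,0,0.001],1],[[0,0,0],[0,0,0],1]]'; python3 -m handwheel '[[[0,0,0],[0,0,0.001],1],[[0,0,0],[0,0,0],1]]'; python3 -m handwheel '[[[0,0,0],[0,0,0.001],1],[[0,0,0],[0,0,0],1]]'
```

```text
clock: 7.18
eef_pos: [549.1, -2.3, 179.9]
tool_rot: [3.141, -0.0, 1.197]
force: [-0.7, -0.1, 0.4]
width: 27.5
gripper_force: 59.3
clock: 7.35
eef_pos: [549.1, -2.3, 179.5]
tool_rot: [3.141, -0.0, 1.197]
force: [-1.3, 0.4, 6.8]
width: 27.4
gripper_force: 60.2
clock: 7.52
eef_pos: [549.2, -2.2, 179.3]
tool_rot: [3.14, -0.0, 1.197]
force: [-3.1, 0.2, 12.2]
width: 27.5
gripper_force: 60.9
```

```bash
python3 -m handwheel '[[[0,0,0],[0.0008,-0.0026,0],1],[[0,0,0],[0.0009,-0.0027,0],1],[[0,0,0],[0,0,0],1]]'; python3 -m handwheel '[[[0,0,0],[0.0011,-0.0025,0],1],[[0,0,0],[0,0,0],1]]'
```

```text
clock: 7.77
eef_pos: [547.0, 0.1, 179.5]
tool_rot: [3.136, -0.001, 1.196]
force: [0.4, -1.9, 7.5]
width: 27.3
gripper_force: 59.8
clock: 7.93
eef_pos: [545.3, 2.1, 179.5]
tool_rot: [3.135, -0.001, 1.196]
force: [-0.1, -1.3, 7.5]
width: 27.4
gripper_force: 59.7
```

```bash
python3 -m handwheel '[[[0,0,0],[0.0015,-0.0023,0],1],[[0,0,0],[0.0015,-0.0024,0],1],[[0,0,0],[0,0,0],1]]'; python3 -m handwheel '[[[0,0,0],[0.0018,-0.0022,0],1],[[0,0,0],[0,0,0],1]]'
```

```text
clock: 8.18
eef_pos: [541.3, 7.5, 179.3]
tool_rot: [3.137, -0.002, 1.196]
force: [-1.4, 1.3, 12.1]
width: 27.3
gripper_force: 60.5
clock: 8.35
eef_pos: [540.1, 9.5, 179.4]
tool_rot: [3.136, -0.001, 1.196]
force: [-0.2, -1.1, 8.3]
width: 27.5
gripper_force: 60.0
```

```bash
python3 -m handwheel '[[[0,0,0],[0.001,-0.0026,0],1],[[0,0,0],[0.0016,-0.0025,0],1],[[0,0,0],[0,0,0],1]]'; python3 -m handwheel '[[[0,0,0],[0.0023,-0.0016,0],1],[[0,0,0],[0,0,0],1]]'
```

```text
clock: 8.6
eef_pos: [533.4, 15.1, 177.6]
tool_rot: [-3.14, -0.0, 1.197]
force: [-0.0, 1.1, -1.2]
width: 27.7
gripper_force: 58.9
clock: 8.77
eef_pos: [533.0, 17.9, 177.3]
tool_rot: [-3.14, -0.0, 1.198]
force: [0.6, 0.8, -0.7]
width: 27.7
gripper_force: 58.9
```

```bash
python3 -m handwheel '[[[0,0,0],[0,0,0.002],1],[[0,0,0],[0,0,0.002],1],[[0,0,0],[0,0,0],1]]'; python3 -m handwheel '[[[0,0,0],[0,0,0.003],1],[[0,0,0],[0,0,0.003],1],[[0,0,0],[0,0,0],1],[[0,0,0],[0,0,0],1]]'
```

```text
clock: 9.02
eef_pos: [533.4, 17.1, 173.2]
tool_rot: [-3.141, 0.0, 1.197]
force: [0.4, 0.1, -0.7]
width: 27.3
gripper_force: 59.0
clock: 9.35
eef_pos: [533.4, 17.0, 167.5]
tool_rot: [-3.141, 0.0, 1.197]
force: [-0.1, -0.3, -1.4]
width: 27.3
gripper_force: 58.9
```

```bash
python3 -m handwheel '[[[0,0,0],[-0.0017,0.001,0],1],[[0,0,0],[-0.0017,0.001,0],1],[[0,0,0],[0,0,0],1]]'; python3 -m handwheel '[[[0,0,0],[-0.0012,0.0008,0],1],[[0,0,0],[0,0,0],1]]';python3 -m handwheel '[[[0,0,0],[-0.0009,0.0005,0],1],[[0,0,0],[0,0,0],1]]'
```

```text
clock: 9.6
eef_pos: [534.1, 14.0, 167.8]
tool_rot: [-3.141, -0.001, 1.197]
force: [-0.8, 2.8, -2.4]
width: 27.4
gripper_force: 59.2
clock: 9.77
eef_pos: [534.5, 12.8, 167.8]
tool_rot: [-3.141, -0.001, 1.197]
force: [-0.4, 4.4, -0.7]
width: 27.2
gripper_force: 59.1
clock: 9.93
eef_pos: [535.0, 11.7, 167.8]
tool_rot: [3.141, -0.001, 1.197]
force: [-0.3, 5.0, -1.6]
width: 27.4
gripper_force: 59.1
```

```bash
python3 -m handwheel '[[[0,0,0],[-0.0013,0.0008,0],1],[[0,0,0],[0,0,0],1]]'; python3 -m handwheel '[[[0,0,0],[-0.0013,0.0008,0],1],[[0,0,0],[0,0,0],1]]'
```

```text
clock: 10.1
eef_pos: [535.5, 10.1, 167.8]
tool_rot: [3.141, -0.002, 1.197]
force: [0.8, 5.6, -2.8]
width: 27.5
gripper_force: 59.0
clock: 10.27
eef_pos: [536.0, 8.8, 167.9]
tool_rot: [3.14, -0.002, 1.197]
force: [1.0, 5.7, -2.3]
width: 27.2
gripper_force: 59.0
```

It turns counter-clockwise at a steady 5–6 N. I'll continue along the arc.

```bash
python3 -m handwheel '[[[0,0,0],[-0.0013,0.0018,0],1],[[0,0,0],[-0.0012,0.0021,0],1],[[0,0,0],[-0.0012,0.0024,0],1],[[0,0,0],[0,0,0],1]]'; python3 -m handwheel '[[[0,0,0],[-0.0008,0.0021,0],1],[[0,0,0],[-0.0006,0.0022,0],1],[[0,0,0],[0,0,0],1]]'
```

```text
clock: 10.6
eef_pos: [540.2, 3.1, 167.9]
tool_rot: [3.141, -0.002, 1.197]
force: [-0.2, 5.7, -1.4]
width: 26.9
gripper_force: 59.2
clock: 10.85
eef_pos: [543.2, 0.2, 167.8]
tool_rot: [-3.141, -0.001, 1.197]
force: [0.5, 5.5, -0.3]
width: 27.4
gripper_force: 59.4
```

```bash
python3 -m handwheel '[[[0,0,0],[-0.0003,0.0014,0],1],[[0,0,0],[-0.0003,0.0014,0],1],[[0,0,0],[0,0,0],1]]'; python3 -m handwheel '[[[0,0,0],[0.0004,-0.0012,0],1],[[0,0,0],[0.0004,-0.0012,0],1],[[0,0,0],[0,0,0],1]]'
```

```text
clock: 11.1
eef_pos: [545.2, -1.4, 167.8]
tool_rot: [-3.14, -0.001, 1.197]
force: [-0.7, 5.5, -0.6]
width: 27.5
gripper_force: 59.3
clock: 11.35
eef_pos: [543.9, -1.8, 167.9]
tool_rot: [3.14, 0.001, 1.196]
force: [0.8, 1.5, -2.4]
width: 27.3
gripper_force: 59.0
```

```bash
python3 -m handwheel '[[[0,0,0],[0,0,-0.006],1],[[0,0,0],[0,0,-0.015],1],[[0,0,0],[0,0,-0.025],1],[[0,0,0],[0,0,-0.03],1],[[0,0,0],[0,0,-0.02],1]]'; python3 -m handwheel '[[[0,0,0],[-0.015,0.005,0],1],[[0,0,0],[-0.03,0.01,0],1],[[0,0,0],[-0.033,0.011,0],1],[[0,0,0],[-0.033,0.011,0],1],[[0,0,0],[-0.033,0.011,0],1]]'; python3 -m handwheel '[[[0,0,0],[-0.033,0.011,0],1],[[0,0,0],[-0.033,0.011,0],1],[[0,0,0],[-0.033,0.011,0],1],[[0,0,0],[-0.033,0.011,0],1],[[0,0,0],[-0.03,0.01,0],1]]'; python3 -m handwheel '[[[0,0,0],[-0.015,0.005,0],1],[[0,0,0],[-0.01,0.003,0],1],[[0,0,0],[0,0,0],1],[[0,0,0],[0,0,0],1]]'
```

```text
clock: 11.77
eef_pos: [544.0, -2.0, 266.4]
tool_rot: [3.14, 0.001, 1.196]
force: [0.5, -0.0, -1.0]
width: 27.1
gripper_force: 59.2
clock: 12.18
eef_pos: [534.7, -155.0, 264.3]
tool_rot: [-3.142, 0.002, 1.196]
force: [0.9, -0.4, -1.9]
width: 27.3
gripper_force: 59.2
clock: 12.6
eef_pos: [525.0, -326.5, 264.1]
tool_rot: [-3.141, 0.002, 1.194]
force: [0.5, -0.5, -2.8]
width: 27.4
gripper_force: 59.2
clock: 12.93
eef_pos: [525.1, -347.8, 263.7]
tool_rot: [-3.141, -0.001, 1.197]
force: [0.0, 0.7, -0.7]
width: 27.2
gripper_force: 59.2
```

```bash
python3 -m handwheel '[[[0,0,0],[-0.0043,0.0006,0],1],[[0,0,0],[0,0,0.02],1],[[0,0,0],[0,0,0.03],1],[[0,0,0],[0,0,0.03],1],[[0,0,0],[0,0,0.02],1]]'; python3 -m handwheel '[[[0,0,0],[0,0,0.01],1],[[0,0,0],[0,0,0],1],[[0,0,0],[0,0,0],1]]'
python3 - <<'E'
from h import *
s=ctrl.read_state(); print(s["eef_pos"],s["tool_rot"],s["clock"]); im=save("wrist","pics/w6.png"); np.save("pics/w6s.npy",s,allow_pickle=True)
o=np.load("pics/w3.npy",allow_pickle=True).item()["pixels"]
a=cv2.cvtColor(o,cv2.COLOR_RGB2GRAY);b=cv2.cvtColor(im["pixels"],cv2.COLOR_RGB2GRAY)
r=cv2.matchTemplate(b[330:430,250:390],a[340:410,270:365],cv2.TM_CCOEFF_NORMED); _,m,_,l=cv2.minMaxLoc(r); print("handle shift",l[0]-20,l[1]-10,m)
cv2.imwrite("pics/c6.png",np.hstack([cv2.resize(im["pixels"][180:300,250:385,::-1],None,fx=5,fy=5,interpolation=cv2.INTER_NEAREST)]))
E
```

```text
clock: 13.35
eef_pos: [523.6, -350.6, 161.7]
tool_rot: [-3.139, -0.001, 1.2]
force: [-0.2, 0.8, -0.4]
width: 27.6
gripper_force: 59.2
clock: 13.6
eef_pos: [524.8, -352.5, 154.3]
tool_rot: [3.141, -0.0, 1.198]
force: [-0.5, -0.2, -0.8]
width: 27.2
gripper_force: 59.2
[ 524.84111174 -352.50155161  154.31501725] [ 3.14109444e+00 -3.96969311e-04  1.19827196e+00] 13.6
handle shift 0 0 0.9850669503211975
```

View pics/c6.png

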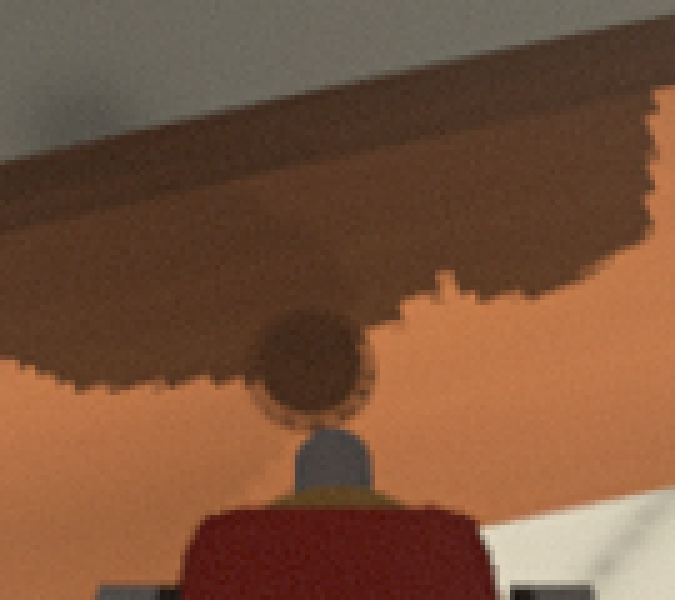

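The handle has not shifted in the grip. The bore is at about (312.4,253) and the pin tip's end at (316.6,266), so I'll compute the offset.

```bash
python3 - <<'E'
from h import *
im=np.load("pics/w6.npy",allow_pickle=True).item(); s=np.load("pics/w6s.npy",allow_pickle=True).item(); s0=dict(eef_pos=np.zeros(3),tool_rot=[0,0,0])
print("bore tool",wonz(im,s0,312.4,253,s["eef_pos"][2]-60)); 
for z in(60,62): print("tip +x side",wonz(im,s0,316.6,267,z), "axis-ish",wonz(im,s0,316.6,272,z))
# drills by intensity near expectation
T=ctrl.read_state()["eef_pos"]; print(T, wonz(im,s,312.4,253,60))
E
```

```text
bore tool [-2.10992503 -2.79305922 94.31501725]
tip +x side [ 0.46564293  0.18051009 60.        ] axis-ish [-2.63885946  0.17603438 60.        ]
tip +x side [-0.2662188   0.17037018 62.        ] axis-ish [-3.40138437  0.16585027 62.        ]
[ 525.32517017 -353.15633781  155.18036115] [ 521.52936665 -353.43175372   60.        ]
```

```bash
python3 -m handwheel '[[[0,0,0],[0.001,-0.0032,0.005],1],[[0,0,0],[0,0,0.01],1],[[0,0,0],[0,0,0.01],1],[[0,0,0],[0,0,0.003],1],[[0,0,0],[0,0,0],1]]'; python3 -m handwheel '[[[0,0,0],[0,0,0.003],1],[[0,0,0],[0,0,0.003],1],[[0,0,0],[0,0,0.001],1],[[0,0,0],[0,0,0],1]]'; python3 -m handwheel '[[[0,0,0],[0,0,0.002],1],[[0,0,0],[0,0,0],1]]'
```

```text
clock: 14.07
eef_pos: [520.5, -350.8, 124.3]
tool_rot: [-3.139, -0.0, 1.197]
force: [-0.5, 1.6, -0.9]
width: 27.2
gripper_force: 59.2
clock: 14.4
eef_pos: [521.3, -351.2, 118.5]
tool_rot: [-3.141, -0.0, 1.197]
force: [-0.3, 0.6, -1.3]
width: 27.3
gripper_force: 59.2
clock: 14.57
eef_pos: [521.4, -351.3, 116.6]
tool_rot: [-3.142, 0.0, 1.197]
force: [-0.2, -0.7, -1.5]
width: 27.3
gripper_force: 59.2
```

```bash
python3 -m handwheel '[[[0,0,0],[0,0,0.004],1],[[0,0,0],[0,0,0.005],1],[[0,0,0],[0,0,0],1]]'; python3 -m handwheel '[[[0,0,0],[0,0,0.007],1],[[0,0,0],[0,0,0.007],1],[[0,0,0],[0,0,0.005],1],[[0,0,0],[0,0,0],1],[[0,0,0],[0,0,0],1]]'
```

```text
clock: 14.82
eef_pos: [520.7, -350.9, 106.6]
tool_rot: [-3.14, -0.0, 1.197]
force: [0.2, -0.9, -1.7]
width: 27.6
gripper_force: 59.2
clock: 15.23
eef_pos: [521.1, -351.0, 88.1]
tool_rot: [-3.141, -0.0, 1.197]
force: [-0.3, -0.8, -0.6]
width: 27.3
gripper_force: 59.2
```

```bash
python3 -m handwheel '[[[0,0,0],[0,0,0.003],1],[[0,0,0],[0,0,0.003],1],[[0,0,0],[0,0,0],1],[[0,0,0],[0,0,0],1]]'; python3 -m handwheel '[[[0,0,0],[0,0,0.0015],1],[[0,0,0],[0,0,0],1]]'; python3 -m handwheel '[[[0,0,0],[0,0,0.001],1],[[0,0,0],[0,0,0],1]]'
```

```text
clock: 15.57
eef_pos: [521.3, -351.2, 82.6]
tool_rot: [-3.141, -0.0, 1.197]
force: [0.1, 0.2, -0.9]
width: 27.7
gripper_force: 59.2
clock: 15.73
eef_pos: [521.4, -351.2, 81.2]
tool_rot: [-3.142, -0.0, 1.197]
force: [0.2, -0.0, -1.2]
width: 27.7
gripper_force: 59.2
clock: 15.9
eef_pos: [521.5, -351.4, 80.5]
tool_rot: [3.141, 0.0, 1.197]
force: [0.1, 0.0, -0.2]
width: 27.3
gripper_force: 59.4
```

```bash
python3 -m handwheel '[[[0,0,0],[0,0,0.0007],1],[[0,0,0],[0,0,0],1]]'; python3 -m handwheel '[[[0,0,0],[0,0,0],0.5],[[0,0,0],[0,0,0],0.3],[[0,0,0],[0,0,0],0],[[0,0,0],[0,0,0],0],[[0,0,0],[0,0,0],0]]'; python3 -m handwheel '[[[0,0,0],[0,0,0],0],[[0,0,0],[0,0,0],0],[[0,0,0],[0,0,-0.01],0],[[0,0,0],[0,0,-0.03],0],[[0,0,0],[0,0,-0.03],0]]'; python3 -m handwheel '[[[0,0,0],[-0.005,0,-0.03],0],[[0,0,0],[-0.02,0,-0.03],0],[[0,0,0],[-0.02,0,-0.02],0],[[0,0,0],[0,0,0],0],[[0,0,0],[0,0,0],0]]'
python3 - <<'E'
from h import *
s=ctrl.read_state(); im=save("wrist","pics/w7.png"); sc=save("scene","pics/scene1.png"); sd=save("side","pics/side1.png")
a=cv2.resize(sc["pixels"][150:390,130:480],(525,360)); b=cv2.resize(im["pixels"][130:370,150:410],(260,240)); b=cv2.copyMakeBorder(b,0,120,0,0,cv2.BORDER_CONSTANT)
cv2.imwrite("pics/f.png",np.hstack([a,b])[:,:,::-1])
E
```

```text
clock: 16.07
eef_pos: [521.5, -351.3, 80.4]
tool_rot: [3.141, 0.0, 1.197]
force: [-0.5, 0.9, 5.1]
width: 27.2
gripper_force: 60.0
clock: 16.48
eef_pos: [521.4, -351.3, 79.4]
tool_rot: [-3.142, -0.0, 1.197]
force: [0.0, -0.2, -0.6]
width: 84.4
gripper_force: 0.0
clock: 16.9
eef_pos: [520.4, -350.6, 149.7]
tool_rot: [-3.138, -0.001, 1.197]
force: [0.8, -0.1, 1.0]
width: 85.2
gripper_force: 0.0
clock: 17.32
eef_pos: [504.7, -395.0, 231.6]
tool_rot: [3.138, 0.002, 1.194]
force: [-0.5, 0.8, 0.3]
width: 85.5
gripper_force: 0.0
```

View pics/f.png

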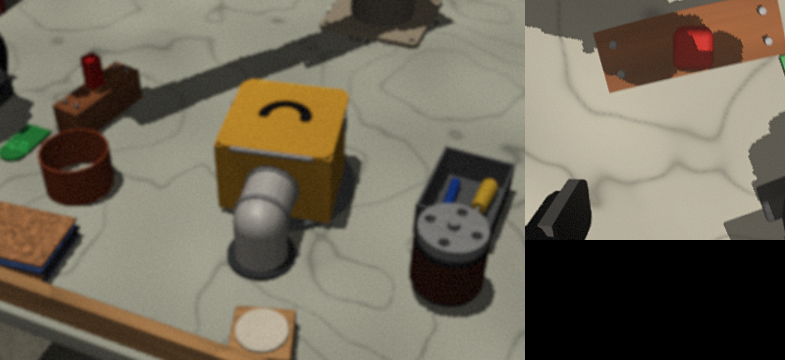

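The final picture shows the key upright in the middle of its block, at about (93,70) in the left panel and (693,47) in the right, with the other things undisturbed. I'm handing in.

```bash
python3 -c "
from cell import ctrl
print(ctrl.finish_job())"
```

```text
the job is handed in; nothing more can be done
None
```

I slackened the clamp ring under the hood about 30° counter-clockwise (judged by feel and tool position, as the ring can't be seen), stood the key back in the middle hole of its block, and handed the job in at about 17 s.

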